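# Swing the chest lid to its stop, then hold it at 60 degrees

### The arm

A 7-joint arm with a two-finger parallel gripper is mounted at the origin on the work surface. World frame = base frame: x ahead of the robot, y to its left, z up, the work surface at z = 0. Lengths are in m, angles in rad, forces in N, time in s.
With the tool pointing down it reaches from about 0.4 to 0.85 m from the base axis. Payload 4.5 kg.
Tool frame: the origin (TCP) lies where the fingers leave the gripper's body, on its centre line; the fingertips stand 64 mm ahead of it and the grasp point (between the pads) lies 45 mm ahead of it; z points along the fingers, y is the line along which they close (so a half turn about z gives the same grasp; the last joint's range is limited). The gripper opens to 88 mm and grips with 3 to 60 N. Pads are 18 mm wide; open, the fingers measure 123 mm over their backs; the gripper's body (75 mm by 187 mm) begins 45 mm behind the grasp point.
Start: joints at [-1.256, 0.689, -0.195, 1.565, 0.157, 0.902, -0.215], TCP at [0.173, 0.601, 0.303] pointing down, gripper open.
Joint ranges: [-3.01, 3.01], [-0.46, 2.08], [-1.47, 1.51], [0.13, 2.56], [-1, 4.14], [0.04, 2.09], [-2.66, 2.66]. Speed limits (rad/s): [2.57, 2.57, 3.14, 3.14, 3.14, 3.14, 3.14].

### API

Orientations are given as a unit quaternion [x, y, z, w].
In Python, from plant import r gives the robot as it stands.
- The arm moves only by the tool play_rows, never from a script. Its arguments are lists of equal length, an entry for each row: "translation": the shift along the tool's x, y, z in m, a list of three; "delta_rot": the turn, a rotation vector about the tool's x, y, z in degrees, a list of three; "grip": the opening, from -1 (shut) to 1 (fully open). In form: {"translation": [[x, y, z], ...], "delta_rot": [[rx, ry, rz], ...], "grip": [grip, ...]}. A call has 1 to 20 rows; each row shifts and turns the commanded pose from where the row before left it, along the tool's axes as they then stand; what a row does not reach is not made up. A row lasts 1/8 s, in which the tool goes at most 62.5 mm and 10.7 degrees, less where a joint would pass 70% of its speed; a pose out of reach is approached as far as the arm can. A call with a gripper value outside its range is refused whole. The fingers move at their own pace and stop on an object; "squeeze" is the grip in N (left out, the last holds). Time passes only in rows, so rows that do not move let the fingers close. It gives the time, the measured TCP pose, the force, the opening and the grip force at its end, in the units of the state.
- r.get_state(): the state, without advancing time (a new reading comes with each control period).
- r.snapshot(name): name is "scene" or "top" or "wrist"; returns the picture (420x560x3 uint8, blue, green, red); there is no depth.
- r.get_calibration(name): a dict with "intrinsics" (3x3 intrinsics, pixels), "eye" and "rotation" of the camera in the world. Camera axes: x right, y up, looking along -z (the intrinsics and any distortion apply to the point x, -y, -z); pixel columns grow to the right and rows downward; lengths in m; the calibration is good to about 2 mm. A picture is of the moment at which its call begins: read the wrist's pose just before it. get_calibration takes no time and is no camera call; for the wrist camera it gives the pose at the moment of the call.
- r.finish_job(): hands the job in; it is judged then, once.
Trained networks look in the newest picture that a camera, given by its name, has taken for a name from the list of things; names that differ only in an ending like _2 or _b are one class to them, and where a whole thing is asked for, a point or a joint stands for the part that bears it (a point fixed in the world has none). Each returns a list of dicts, best first, with "confidence" (0 to 1); they miss things now and then, are a little off and sometimes report something else, mostly with a low value. They report only what shows in the picture. A call takes as long as a camera call.
- r.look_for(camera, target): "point" ([x, y, z] in m, in world coordinates, good to about 4 mm: the middle of the surface that is visible of it).
- r.silhouettes(camera, target): "pixels" (420x560 bool, what is visible of it).
The state is a dict: "clock": time; "q": joint angles; "qd": joint speeds; "joint_torque": joint torques, N m; "tool_pos": TCP position; "eef_rot": TCP orientation; "contact_force": force on the tool from outside, world axes, zero at the start; "moment": the same for the moment, N m; "opening": opening from 0.0 (shut) to 1.0 (fully open); "finger_force": force on a finger pad.
Only numpy, scipy, OpenCV 4.12 (cv2) and the standard library are available. Lean on these libraries where they do the work, as an engineer would, in place of code of your own. Each camera call takes 0.05 s, during which the arm holds its last target. There are 200 camera calls.

### The job

Try the new hinges of the plywood tool chest: lift the lid by its bar all the way back until it rests on its stop, then bring it back down and hold it still, opened 60 degrees from closed (within 5 degrees), so that the lid stay can be fitted. Never let the lid drop, and leave the other things on the bench where they are. Finish while the gripper is still holding the lid there: do not let go.

Things in the scene. Friction and masses are not known exactly. Their poses are not given: they have to be found in the camera images.
- chest: tool chest: plywood box screwed to the bench, 180 mm deep (its x), 260 wide (its y), 100 high, walls 9, empty. Origin: centre of its underside. Its -x side is the front, with the lid's bar; its +x side has the hinge. The front faces the robot's right (world -y) within 20 degrees. Behind the hinge two steel straps, 22 mm wide, lean back above the rim: the lid's stop
- lid (a joint): opening angle of the lid, rad: 0 shut (at the start), grows as it opens, 1.75 (100 degrees) back on its stop; 60 degrees = 1.047. The hinge is free with slight damping: let go below about 85 degrees the lid falls shut; on the stop it stays by itself. Lid: plywood board 180 x 260 x 9 mm, 0.24 to 0.48 kg, lying on the rim flush with the chest's outer walls
- lid_bar (a point): middle of the lid's pull bar: round steel, 12 mm diameter, parallel to the hinge, 100 mm between the centres of its two end legs, in the plane of the lid, 40 mm beyond its front edge (34 mm clear gap to the chest), 105 mm above the bench when shut. It swings 220 mm from the hinge. Lid's axes: y along the bar, -x away from the hinge, z out of the lid's top
- lid_hinge (a point): middle of the lid's hinge line: on the chest's +x rim, 100.5 mm above the bench, at the lid's lower face; the bar's centre is 220 mm from it along the lid and 4.5 mm above the lower face's plane. The hinge line is level, along the chest's y; the lid swings up about it. Axes are the lid's
- glue: bystander, to be left alone: white glue bottle, upright, 56 mm across and about 150 mm high; origin at the centre of its underside
- sander: bystander, to be left alone: sanding block, cork with a wooden grip, 100 x 60 x 40 mm; origin at the centre of its underside
- offcut: bystander, to be left alone: flat wooden offcut, 160 x 45 x 20 mm; origin at the centre of its underside
- tin: bystander, to be left alone: closed paint tin, upright, 96 mm across and 110 mm high; origin at the centre of its underside
- mallet: bystander, to be left alone: hammer, about 250 mm long, lying flat along its own x
- brush: bystander, to be left alone: paint brush, about 200 mm long, lying flat along its own x
- mug: bystander, to be left alone: white cup without a handle, 80 mm across and 95 mm high; origin at the centre of its underside

How it is judged:
On the way:
1. the lid is swung back onto its stop (above 1.70 rad) and is at rest there (value of joint lid above 1.7 rad and velocity of joint lid between -0.1 and 0.1 rad/s), for 0.2 s.
At the end, for the whole second after the job is handed in: the lid stands still at 60 degrees from closed, within 5 degrees (0.96 to 1.134 rad), held there by the gripper's fingers (at least 0.5 N of contact), with none of the loose things touching the chest or propping the lid (value of joint lid between 0.96 and 1.134 rad and velocity of joint lid between -0.1 and 0.1 rad/s and contact force between the fingers and chest above 0.5 N and contact force between each of glue, sander, offcut, tin, mallet, brush, mug and chest below 0.2 N); the arm keeps its last pose, push and grip.
It fails at once if the lid is let drop (it closes faster than 2.5 rad/s) (velocity of joint lid below -2.5 rad/s).
It fails at once if a bystander (glue, sanding block, offcut, tin, hammer, brush, cup) is shifted more than 30 mm (distance of any of glue, sander, offcut, tin, mallet, brush, mug from where it was at the start of the episode above 0.03 m).
It also fails if it takes over 45 s, if anything falls off the work surface, if the arm or the gripper's body presses on something with over 40 N, if the wrist force passes 120 N, or if a joint passes its speed limit or range.

## Working session

There is one attempt and no reset: what is moved stays moved. The work goes in short steps, Python scripts to look and compute and a tool call to move; the robot and the scene stay as the last step left them, time stands still between calls to the robot, and variables do not carry over. Pictures are saved under pics/ and viewed, at most 10 in all, crops included, and the job is handed in when it is done.

Besides the shell and the picture viewer there is one more tool, called after "Request:" by a JSON object that holds its "name" and its "arguments", one argument or row to a line. play_rows: Moves the arm, as the interface text tells. Its arguments: {"type":"object","properties":{"translation":{"type":"array","items":{"type":"array","items":{"type":"number"}}},"delta_rot":{"type":"array","items":{"type":"array","items":{"type":"number"}}},"grip":{"type":"array","items":{"type":"number"}},"squeeze":{"type":"number"}},"required":["translation","delta_rot","grip"]}

```bash
mkdir -p pics; python3 - <<'E'
from plant import r
import cv2,numpy as np
for n in("scene","top"):
    cv2.imwrite(f"pics/{n}0.png",r.snapshot(n))
    for t in("lid_bar","lid_hinge","lid","chest","glue","tin","mug","mallet","brush","sander","offcut"):
        try: print(n,t,[(np.round(d["point"],3).tolist(),round(d["confidence"],2)) for d in r.look_for(n,t)[:2]])
        except Exception as e: print(n,t,e)
s=r.get_state();print(s["clock"],s["tool_pos"],s["eef_rot"])
E
```

```text
scene lid_bar [([0.689, -0.318, 0.112], 0.42)]
scene lid_hinge [([0.607, 0.105, 0.111], 0.73)]
scene lid [([0.605, 0.112, 0.111], 0.77)]
scene chest [([0.638, 0.096, 0.111], 0.91)]
scene glue [([0.561, -0.171, 0.042], 0.71), ([0.559, 0.323, 0.091], 0.59)]
scene tin [([0.687, -0.319, 0.11], 0.68)]
scene mug [([0.665, 0.44, 0.062], 0.64), ([0.639, 0.089, 0.111], 0.33)]
scene mallet [([0.517, -0.485, 0.027], 0.97)]
scene brush [([0.464, 0.462, 0.018], 0.77)]
scene sander [([0.564, -0.173, 0.041], 0.94)]
scene offcut [([0.717, 0.282, 0.022], 0.91), ([0.468, 0.461, 0.018], 0.54)]
top lid_bar [([0.594, 0.11, 0.106], 0.89)]
top lid_hinge [([0.59, 0.113, 0.11], 0.91), ([0.458, 0.464, 0.02], 0.64)]
top lid [([0.589, 0.112, 0.108], 0.96)]
top chest [([0.577, 0.114, 0.105], 0.68)]
top glue [([0.531, 0.327, 0.103], 0.62)]
top tin [([0.646, -0.313, 0.111], 0.67)]
top mug [([0.673, 0.455, 0.05], 0.83), ([0.486, -0.482, 0.024], 0.54)]
top mallet [([0.594, 0.112, 0.107], 0.63)]
top brush [([0.457, 0.462, 0.018], 0.82), ([0.531, 0.329, 0.103], 0.27)]
top sander [([0.547, -0.168, 0.041], 0.68)]
top offcut [([0.699, 0.282, 0.017], 0.77)]
1.2 [0.17316653 0.60054449 0.30275033] [ 1.39930367e-01  9.90161346e-01  3.23858518e-05 -1.73380505e-05]
```

```bash
ls; python3 -c "
from plant import r
print(r.get_calibration('top'))"
```

```text
pics
{'intrinsics': array([[512.48942474,   0.        , 282.88531013],
       [  0.        , 512.48942474, 213.03684786],
       [  0.        ,   0.        ,   1.        ]]), 'eye': array([ 0.22024508, -0.008766  ,  1.67138927]), 'rotation': array([-0.06534999,  0.06887241,  0.70701248, -0.70079906])}
```

View pics/top0.png

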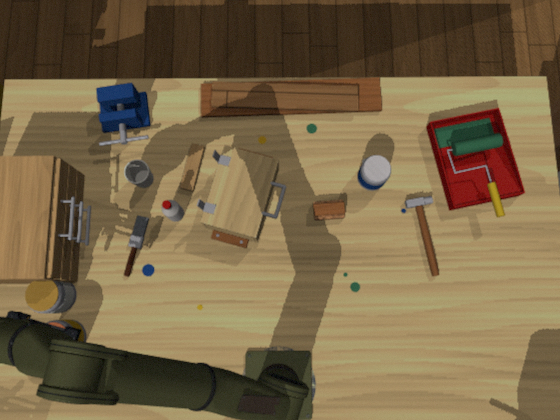

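View pics/scene0.png

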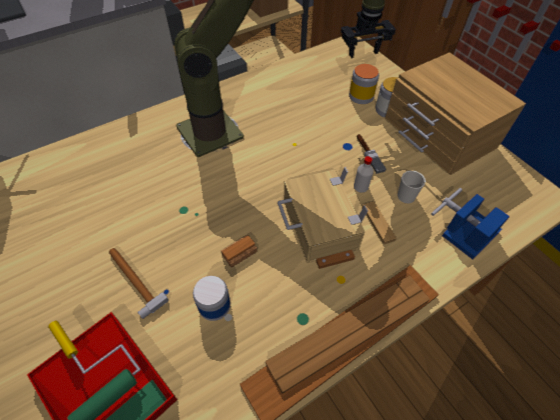

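Top: chest lid is around (240,195), its bar at (275,200), and the stop straps at (220,158) and (206,206). Sander at (330,210), glue at (172,210). The scene view agrees. Next I'll measure the lid more precisely.

```bash
cat > h.py <<'E'
from plant import r
import cv2,numpy as np
from scipy.spatial.transform import Rotation as R
def proj(n,P):
    c=r.get_calibration(n);p=R.from_quat(c["rotation"]).inv().apply(np.atleast_2d(P)-c["eye"])
    k=c["intrinsics"];return np.c_[k[0,0]*p[:,0]/-p[:,2]+k[0,2],k[1,1]*-p[:,1]/-p[:,2]+k[1,2]]
def back(n,uv,z):
    c=r.get_calibration(n);uv=np.atleast_2d(uv).astype(float);k=c["intrinsics"]
    d=np.c_[(uv[:,0]-k[0,2])/k[0,0],-(uv[:,1]-k[1,2])/k[1,1],-np.ones(len(uv))]
    d=R.from_quat(c["rotation"]).apply(d);return c["eye"]+d*((z-c["eye"][2])/d[:,2])[:,None]
def model(x,y,a):  # chest origin, yaw of chest +x ; lid top corners + bar
    q=np.array([[-.09,-.13,.1095],[.09,-.13,.1095],[.09,.13,.1095],[-.09,.13,.1095],[-.13,-.05,.105],[-.13,.05,.105]])
    c,s=np.cos(a),np.sin(a);return np.c_[x+c*q[:,0]-s*q[:,1],y+s*q[:,0]+c*q[:,1],q[:,2]]
E
python3 - <<'E'
from h import *
from scipy.optimize import minimize
S={}
for n in("top","scene"):
    r.snapshot(n)
    for t in("lid","chest"):
        d=r.silhouettes(n,t)
        if d: S[n,t]=d[0]["pixels"]; print(n,t,d[0]["confidence"],S[n,t].sum())
def poly(n,p):
    m=np.zeros((1680,2240),np.uint8);cv2.fillPoly(m,[np.round((proj(n,model(*p)[:4])+.5)*4).astype(int)],1)
    return cv2.resize(m.astype(np.float32),(560,420),interpolation=cv2.INTER_AREA)
for ns in(("top",),("scene",),("top","scene")):
    def f(p):
        return sum(np.abs(poly(n,p)-S[n,"lid"]).sum() for n in ns)
    b=min((minimize(f,[.59,.12,np.pi/2+a],method="Nelder-Mead",options=dict(initial_simplex=np.array([[.59,.12,np.pi/2+a]]*4)+np.r_[np.zeros((1,3)),np.diag([.02,.02,.1])])) for a in(-.3,-.1,.1,.3)),key=lambda o:o.fun)
    print(ns,b.x,np.degrees(b.x[2]),b.fun)
vis=[]
for n,(u,v) in(("top",(250,195)),("scene",(320,215))):
    im=r.snapshot(n);z=5
    M=np.float32([[z,0,-z*(u-40)],[0,z,-z*(v-60)]])
    o=cv2.warpAffine(im,M,(400,600),flags=cv2.INTER_LINEAR)
    P=(proj(n,model(*b.x))-[u-40,v-60]+0)*z
    cv2.polylines(o,[P[:4].astype(int)],True,(0,0,255),1);cv2.polylines(o,[P[4:].astype(int)],False,(255,0,0),1);vis.append(o)
cv2.imwrite("pics/fit.png",np.hstack(vis))
E
```

```text
top lid 0.88 4939
top chest 0.63 5818
scene lid 0.4 315
('top',) [0.59406628 0.1184175  1.29162375] 74.00458965232197 304.9375
('scene',) [-0.67666667  0.80666667  3.23746299] 185.4929658551379 315.0
('top', 'scene') [0.5939901  0.11841882 1.2930276 ] 74.0850245575463 4394.0625
```

View pics/fit.png

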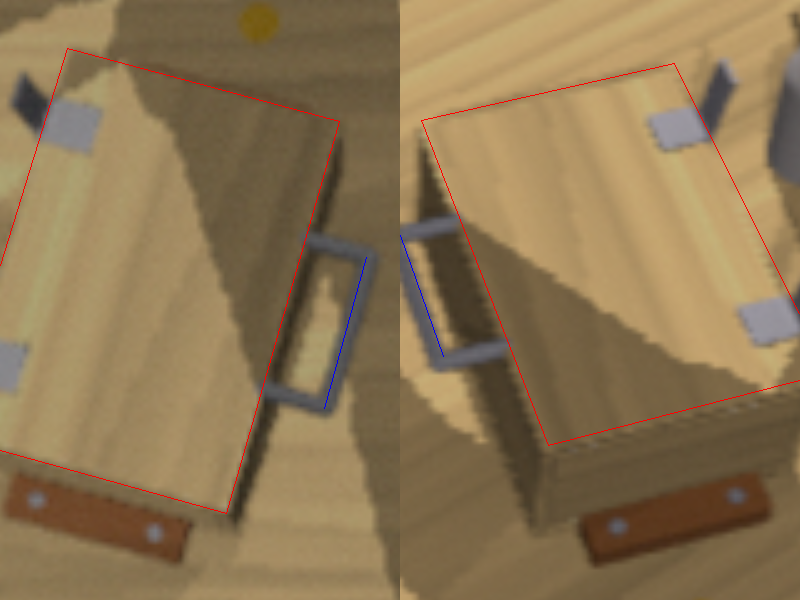

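The lid fit looks very good: the red outline and blue bar line sit on the edges in both views. Chest centre is (0.594, 0.118), yaw 74.0°, so the bar middle is at (0.558, -0.007, 0.105). The tool's y axis is already perpendicular to the bar, so I can move above it with the fingers part open.

Request:
{"name": "play_rows", "arguments": {
  "translation": [
    [-0.03, -0.0265, 0.003],
    [-0.03, -0.0265, 0.003],
    [-0.03, -0.0265, 0.003],
    [-0.03, -0.0265, 0.003],
    [-0.03, -0.0265, 0.003],
    [-0.03, -0.0265, 0.003],
    [-0.03, -0.0265, 0.003],
    [-0.03, -0.0265, 0.003],
    [-0.03, -0.0265, 0.003],
    [-0.03, -0.0265, 0.003],
    [-0.03, -0.0265, 0.003],
    [-0.03, -0.0265, 0.003],
    [-0.03, -0.0265, 0.003],
    [-0.03, -0.0265, 0.003],
    [-0.03, -0.0265, 0.003],
    [-0.03, -0.0265, 0.003],
    [-0.03, -0.0265, 0.003],
    [-0.03, -0.0265, 0.003],
    [0, 0, 0],
    [0, 0, 0]
  ],
  "delta_rot": [
    [0, 0, 0],
    [0, 0, 0],
    [0, 0, 0],
    [0, 0, 0],
    [0, 0, 0],
    [0, 0, 0],
    [0, 0, 0],
    [0, 0, 0],
    [0, 0, 0],
    [0, 0, 0],
    [0, 0, 0],
    [0, 0, 0],
    [0, 0, 0],
    [0, 0, 0],
    [0, 0, 0],
    [0, 0, 0],
    [0, 0, 0],
    [0, 0, 0],
    [0, 0, 0],
    [0, 0, 0]
  ],
  "grip": [-0.27, -0.27, -0.27, -0.27, -0.27, -0.27, -0.27, -0.27, -0.27, -0.27, -0.27, -0.27, -0.27, -0.27, -0.27, -0.27, -0.27, -0.27, -0.27, -0.27],
  "squeeze": 30
}}

```text
clock: 4.1
tool_pos: [0.5596, -0.0067, 0.2487]
eef_rot: [0.14, 0.99, 0.0, -0.0]
contact_force: [0.2, 0.9, 0.6]
opening: 0.364
finger_force: 0.0
```

```bash
cat > st.py <<'E'
from h import *
H=np.array([.594+.09*np.cos(np.radians(74)),.1184+.09*np.sin(np.radians(74)),.1005]);U=-np.array([np.cos(np.radians(74)),np.sin(np.radians(74)),0])
def bar(t): return H+U*(.22*np.cos(t)-.0045*np.sin(t))+np.array([0,0,.22*np.sin(t)+.0045*np.cos(t)])
def show(t):
    s=r.get_state();o=R.from_quat(s["eef_rot"]);g=s["tool_pos"]+o.apply([0,0,.045])
    v=g-H;print("t",s["clock"],"grasp",g.round(4),"lid angle if gripped",np.degrees(np.arctan2(v[2],v@U)-np.arctan2(.0045,.22)).round(2),"rad",np.hypot(v[2],v@U).round(4))
    print("q",s["q"].round(2),"F",s["contact_force"].round(1),"M",s["moment"].round(2),"open",s["opening"],s["finger_force"])
    if t is not None: print("to",t,"tool delta",o.inv().apply(bar(np.radians(t))-g).round(4),"z",o.as_matrix()[:,2].round(3))
E
python3 - <<'E'
from st import *
show(0)
im=r.snapshot("wrist");p=proj("wrist",np.array([bar(0)+s*np.cross(U,[0,0,1])*.05 for s in(-1,1)]));print(p)
cv2.polylines(im,[p.astype(int)],False,(0,0,255),1)
cv2.imwrite("pics/w1.png",im)
E
```

```text
t 4.1 grasp [ 0.5596 -0.0067  0.2037] lid angle if gripped 23.98 rad 0.2428
q [ 0.11  0.69 -0.3   1.82  0.3   0.68  0.93] F [0.2 0.9 0.6] M [ 0.04 -0.01 -0.01] open 0.3639341776731198 0.0
to 0 tool delta [ 0.0013 -0.0003  0.0987] z [-0.     0.001 -1.   ]
[[281.30904341 292.48899445]
 [281.07483627 151.25287205]]
```

View pics/w1.png

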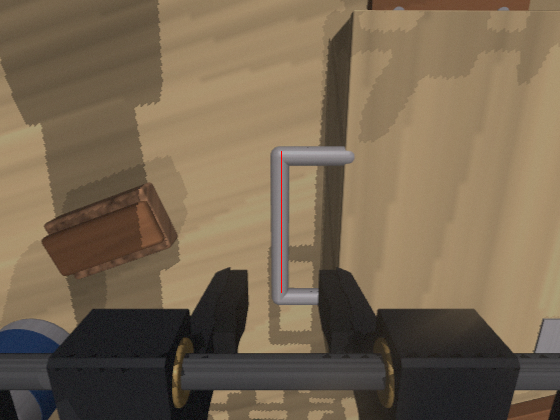

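The wrist view shows the bar from (281,155) to (281,295). The predicted line lies on it, midway between the fingertips (245 and 320). I'll descend and close.

Request:
{"name": "play_rows", "arguments": {
  "translation": [
    [0.001, 0, 0.02],
    [0, 0, 0.02],
    [0, 0, 0.02],
    [0, 0, 0.02],
    [0, 0, 0.0185],
    [0, 0, 0],
    [0, 0, 0],
    [0, 0, 0],
    [0, 0, 0],
    [0, 0, 0],
    [0, 0, 0],
    [0, 0, 0]
  ],
  "delta_rot": [
    [0, 0, 0],
    [0, 0, 0],
    [0, 0, 0],
    [0, 0, 0],
    [0, 0, 0],
    [0, 0, 0],
    [0, 0, 0],
    [0, 0, 0],
    [0, 0, 0],
    [0, 0, 0],
    [0, 0, 0],
    [0, 0, 0]
  ],
  "grip": [-0.27, -0.27, -0.27, -0.27, -0.27, -0.27, -1, -1, -1, -1, -1, -1],
  "squeeze": 30
}}

```text
clock: 5.65
tool_pos: [0.5588, -0.0086, 0.1509]
eef_rot: [0.141, 0.99, -0.001, 0.0]
contact_force: [-1.7, -4.5, 5.9]
opening: 0.119
finger_force: 29.3
```

```bash
python3 - <<'E'
from st import *
show(0)
s=r.get_state();o=R.from_quat(s["eef_rot"])
A=np.radians(np.r_[0:100.1:5]);P=np.array([bar(a) for a in A]);print(np.round(o.inv().apply(np.diff(P,axis=0)),4).tolist())
E
```

```text
t 5.65 grasp [ 0.5588 -0.0087  0.1059] lid angle if gripped 0.23 rad 0.2219
q [ 0.06  0.83 -0.22  1.88  0.37  0.47  0.87] F [-1.7 -4.5  5.9] M [-0.83  0.33 -0.01] open 0.11927608661254557 29.279771000146866
to 0 tool delta [0.0012 0.0018 0.0009] z [ 0.    -0.002 -1.   ]
[[-0.0, 0.0012, -0.0192], [-0.0, 0.0029, -0.019], [0.0, 0.0045, -0.0187], [0.0, 0.0061, -0.0182], [0.0, 0.0077, -0.0176], [0.0, 0.0092, -0.0169], [0.0, 0.0106, -0.016], [0.0, 0.012, -0.015], [0.0, 0.0132, -0.0139], [0.0, 0.0144, -0.0127], [0.0, 0.0154, -0.0114], [0.0, 0.0164, -0.01], [0.0, 0.0172, -0.0085], [0.0, 0.0179, -0.007], [0.0, 0.0184, -0.0054], [0.0001, 0.0188, -0.0038], [0.0001, 0.0191, -0.0022], [0.0001, 0.0192, -0.0005], [0.0001, 0.0192, 0.0012], [0.0001, 0.019, 0.0029]]
```

Gripped. Now I'll lift along the arc, 2.5° per row up to about 50°.

Request:
{"name": "play_rows", "arguments": {
  "translation": [
    [0, 0.0004, -0.0096],
    [0, 0.0008, -0.0096],
    [0, 0.0012, -0.0095],
    [0, 0.0017, -0.0095],
    [0, 0.002, -0.0094],
    [0, 0.0025, -0.0093],
    [0, 0.0029, -0.0092],
    [0, 0.0032, -0.009],
    [0, 0.0037, -0.0089],
    [0, 0.004, -0.0087],
    [0, 0.0044, -0.0086],
    [0, 0.0048, -0.0083],
    [0, 0.0051, -0.0081],
    [0, 0.0055, -0.0079],
    [0, 0.0058, -0.0076],
    [0, 0.0062, -0.0074],
    [0, 0.0065, -0.0071],
    [0, 0.0067, -0.0068],
    [0, 0.0071, -0.0065],
    [0, 0.0073, -0.0062]
  ],
  "delta_rot": [
    [0, 0, 0],
    [0, 0, 0],
    [0, 0, 0],
    [0, 0, 0],
    [0, 0, 0],
    [0, 0, 0],
    [0, 0, 0],
    [0, 0, 0],
    [0, 0, 0],
    [0, 0, 0],
    [0, 0, 0],
    [0, 0, 0],
    [0, 0, 0],
    [0, 0, 0],
    [0, 0, 0],
    [0, 0, 0],
    [0, 0, 0],
    [0, 0, 0],
    [0, 0, 0],
    [0, 0, 0]
  ],
  "grip": [-1, -1, -1, -1, -1, -1, -1, -1, -1, -1, -1, -1, -1, -1, -1, -1, -1, -1, -1, -1],
  "squeeze": 30
}}

```text
clock: 8.15
tool_pos: [0.5827, 0.0746, 0.3172]
eef_rot: [0.139, 0.99, 0.002, 0.001]
contact_force: [9.5, 4.5, -12.1]
opening: 0.109
finger_force: 30.6
```

```bash
python3 -c "
from st import *
show(50)"
```

```text
t 8.15 grasp [0.5828 0.0748 0.2722] lid angle if gripped 50.65 rad 0.2184
q [-0.02  0.63 -0.32  1.66  0.24  0.88  0.86] F [  9.5   4.5 -12.1] M [ 0.63 -1.71 -0.01] open 0.10853814803275849 30.604975819587708
to 50 tool delta [ 0.0012 -0.003   0.0003] z [ 0.003  0.004 -1.   ]
```

Request:
{"name": "play_rows", "arguments": {
  "translation": [
    [-0.0005, 0.0076, -0.0056],
    [-0.0005, 0.0078, -0.0055],
    [0, 0.0081, -0.0052],
    [0, 0.0083, -0.0048],
    [0, 0.0085, -0.0044],
    [0, 0.0087, -0.0041],
    [0, 0.0089, -0.0037],
    [0, 0.009, -0.0033],
    [0, 0.0092, -0.0029],
    [0, 0.0092, -0.0025],
    [0, 0.0094, -0.0021],
    [0, 0.0094, -0.0017],
    [0, 0.0095, -0.0013],
    [0, 0.0096, -0.0009],
    [0, 0.0096, -0.0005],
    [0, 0.0096, 0],
    [0, 0, 0]
  ],
  "delta_rot": [
    [0, 0, 0],
    [0, 0, 0],
    [0, 0, 0],
    [0, 0, 0],
    [0, 0, 0],
    [0, 0, 0],
    [0, 0, 0],
    [0, 0, 0],
    [0, 0, 0],
    [0, 0, 0],
    [0, 0, 0],
    [0, 0, 0],
    [0, 0, 0],
    [0, 0, 0],
    [0, 0, 0],
    [0, 0, 0],
    [0, 0, 0]
  ],
  "grip": [-1, -1, -1, -1, -1, -1, -1, -1, -1, -1, -1, -1, -1, -1, -1, -1, -1],
  "squeeze": 30
}}

```text
clock: 10.28
tool_pos: [0.6207, 0.2068, 0.3617]
eef_rot: [0.14, 0.99, -0.003, -0.003]
contact_force: [6.0, -2.8, -15.7]
opening: 0.106
finger_force: 30.9
```

```bash
python3 -c "
from st import *
show(100)"
```

```text
t 10.275 grasp [0.6204 0.2066 0.3167] lid angle if gripped 89.36 rad 0.2162
q [-0.23  0.69 -0.31  1.38  0.22  1.12  0.71] F [  6.   -2.8 -15.7] M [-0.7  -1.02 -0.02] open 0.10563769856403356 30.866539478302002
to 100 tool delta [0.0011 0.0406 0.    ] z [-0.007 -0.005 -1.   ]
```

Request:
{"name": "play_rows", "arguments": {
  "translation": [
    [0, 0.008, 0.0008],
    [0, 0.008, 0.001],
    [0, 0.007, 0.001],
    [0, 0.006, 0.001],
    [0, 0.005, 0.0009],
    [0, 0.004, 0.0008],
    [0, 0.003, 0.0006],
    [0, 0.002, 0.0004],
    [0, 0, 0],
    [0, 0, 0],
    [0, 0, 0]
  ],
  "delta_rot": [
    [0, 0, 0],
    [0, 0, 0],
    [0, 0, 0],
    [0, 0, 0],
    [0, 0, 0],
    [0, 0, 0],
    [0, 0, 0],
    [0, 0, 0],
    [0, 0, 0],
    [0, 0, 0],
    [0, 0, 0]
  ],
  "grip": [-1, -1, -1, -1, -1, -1, -1, -1, -1, -1, -1],
  "squeeze": 30
}}

```text
clock: 11.65
tool_pos: [0.6319, 0.2452, 0.3582]
eef_rot: [0.141, 0.99, -0.005, -0.003]
contact_force: [-2.6, -11.1, -10.0]
opening: 0.108
finger_force: 30.4
```

```bash
python3 - <<'E'
from st import *
show(100)
for n in("scene","top"): cv2.imwrite(f"pics/{n}2.png",r.snapshot(n))
a=cv2.imread("pics/scene2.png")[120:300,230:470];b=cv2.imread("pics/top2.png")[110:290,130:370]
cv2.imwrite("pics/open.png",cv2.resize(np.vstack([a,b]),None,fx=1.6,fy=1.6))
E
```

```text
t 11.65 grasp [0.6316 0.2448 0.3132] lid angle if gripped 99.97 rad 0.2168
q [-0.29  0.73 -0.3   1.3   0.22  1.16  0.67] F [ -2.6 -11.1 -10. ] M [-2.36  0.71  0.05] open 0.10842293085486233 30.36629855632782
to 100 tool delta [ 0.0013  0.0007 -0.0032] z [-0.007 -0.009 -1.   ]
```

View pics/open.png

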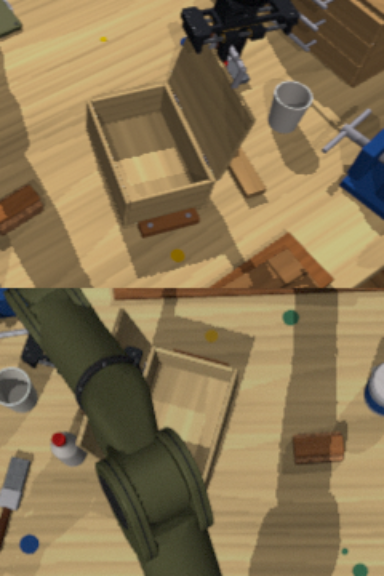

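The lid is upright and leaning back, still held at the bar. The bystanders haven't moved. A y reaction of -11 N suggests it's on the stop, so I'll push 4 mm more to confirm and dwell there.

Request:
{"name": "play_rows", "arguments": {
  "translation": [
    [0, 0.002, 0.0004],
    [0, 0.002, 0.0004],
    [0, 0, 0],
    [0, 0, 0],
    [0, 0, 0],
    [0, 0, 0]
  ],
  "delta_rot": [
    [0, 0, 0],
    [0, 0, 0],
    [0, 0, 0],
    [0, 0, 0],
    [0, 0, 0],
    [0, 0, 0]
  ],
  "grip": [-1, -1, -1, -1, -1, -1],
  "squeeze": 30
}}

```text
clock: 12.5
tool_pos: [0.6321, 0.2456, 0.3581]
eef_rot: [0.142, 0.99, -0.008, -0.004]
contact_force: [-9.5, -19.3, -2.1]
opening: 0.106
finger_force: 29.8
```

```bash
python3 - <<'E'
from st import *
show(60)
s=r.get_state();o=R.from_quat(s["eef_rot"])
A=np.radians(np.r_[100:59:-2.5]);P=np.array([bar(a) for a in A]);print(np.round(o.inv().apply(np.diff(P,axis=0)),4)[:,1:].tolist())
E
```

```text
t 12.5 grasp [0.6316 0.245  0.3131] lid angle if gripped 100.01 rad 0.2167
q [-0.3   0.73 -0.3   1.3   0.22  1.16  0.67] F [ -9.5 -19.3  -2.1] M [-3.71  1.91  0.08] open 0.10626433998894094 29.77202206850052
to 60 tool delta [ 0.0003 -0.1478  0.0225] z [-0.01  -0.015 -1.   ]
[[-0.0095, -0.0015], [-0.0095, -0.0011], [-0.0096, -0.0007], [-0.0096, -0.0002], [-0.0096, 0.0002], [-0.0096, 0.0006], [-0.0095, 0.001], [-0.0095, 0.0014], [-0.0094, 0.0018], [-0.0093, 0.0023], [-0.0092, 0.0027], [-0.0091, 0.0031], [-0.009, 0.0035], [-0.0088, 0.0038], [-0.0086, 0.0042], [-0.0084, 0.0046]]
```

The force rose 10 N with no motion, so the lid is resting on the stop at 100°. Now I'll bring it back down to 60°.

Request:
{"name": "play_rows", "arguments": {
  "translation": [
    [0, -0.004, -0.0008],
    [0, -0.006, -0.001],
    [0, -0.0075, -0.0012],
    [0, -0.0095, -0.001],
    [0, -0.0096, -0.0006],
    [0, -0.0096, -0.0002],
    [0, -0.0096, 0.0002],
    [0, -0.0096, 0.0006],
    [0, -0.0095, 0.001],
    [0, -0.0095, 0.0014],
    [0, -0.0094, 0.0019],
    [0, -0.0093, 0.0023],
    [0, -0.0092, 0.0027],
    [0, -0.0091, 0.0031],
    [0, -0.009, 0.0034],
    [0, -0.0078, 0.0035],
    [0, -0.006, 0.003],
    [0, -0.004, 0.0022],
    [0, 0, 0],
    [0, 0, 0]
  ],
  "delta_rot": [
    [0, 0, 0],
    [0, 0, 0],
    [0, 0, 0],
    [0, 0, 0],
    [0, 0, 0],
    [0, 0, 0],
    [0, 0, 0],
    [0, 0, 0],
    [0, 0, 0],
    [0, 0, 0],
    [0, 0, 0],
    [0, 0, 0],
    [0, 0, 0],
    [0, 0, 0],
    [0, 0, 0],
    [0, 0, 0],
    [0, 0, 0],
    [0, 0, 0],
    [0, 0, 0],
    [0, 0, 0]
  ],
  "grip": [-1, -1, -1, -1, -1, -1, -1, -1, -1, -1, -1, -1, -1, -1, -1, -1, -1, -1, -1, -1],
  "squeeze": 30
}}

```text
clock: 15.0
tool_pos: [0.5934, 0.1129, 0.3409]
eef_rot: [0.139, 0.99, 0.002, 0.001]
contact_force: [-7.3, 5.8, -6.5]
opening: 0.104
finger_force: 30.1
```

```bash
python3 -c "
from st import *
show(60)"
```

```text
t 15.0 grasp [0.5935 0.113  0.2959] lid angle if gripped 62.82 rad 0.2174
q [-0.08  0.63 -0.32  1.58  0.23  0.97  0.82] F [-7.3  5.8 -6.5] M [ 1.11  1.22 -0.05] open 0.10374707070840496 30.068361461162567
to 60 tool delta [ 0.001  -0.0108  0.0025] z [ 0.002  0.004 -1.   ]
```

Request:
{"name": "play_rows", "arguments": {
  "translation": [
    [0, -0.004, 0.0021],
    [0, -0.004, 0.0021],
    [0, -0.002, 0.0011],
    [0, 0, 0],
    [0, 0, 0],
    [0, 0, 0]
  ],
  "delta_rot": [
    [0, 0, 0],
    [0, 0, 0],
    [0, 0, 0],
    [0, 0, 0],
    [0, 0, 0],
    [0, 0, 0]
  ],
  "grip": [-1, -1, -1, -1, -1, -1],
  "squeeze": 30
}}

```text
clock: 15.75
tool_pos: [0.5907, 0.1034, 0.3356]
eef_rot: [0.139, 0.99, 0.002, 0.001]
contact_force: [-6.9, 4.5, -5.8]
opening: 0.105
finger_force: 30.0
```

```bash
python3 - <<'E'
from st import *
show(60)
im=r.snapshot("scene");W=np.cross(U,[0,0,1]);big=cv2.resize(im[120:280,230:430],None,fx=4,fy=4)[:600]
for t,c in((50,(255,0,0)),(60,(0,0,255)),(70,(0,255,0))):
    a=np.radians(t);e=U*np.cos(a)+np.array([0,0,np.sin(a)]);k=-U*np.sin(a)+np.array([0,0,np.cos(a)])
    q=proj("scene",np.array([H+W*s*.13+e*l+k*.0 for s,l in((-1,0),(-1,.18),(1,.18),(1,0))]))
    cv2.polylines(big,[((q-[230,120]+.5)*4).astype(int)],True,c,1)
cv2.imwrite("pics/end.png",big)
E
```

```text
t 15.75 grasp [0.5908 0.1035 0.2906] lid angle if gripped 59.88 rad 0.2173
q [-0.06  0.63 -0.32  1.6   0.23  0.95  0.83] F [-6.9  4.5 -5.8] M [ 1.18  1.24 -0.05] open 0.10483549885312483 30.02455472946167
to 60 tool delta [ 0.001  -0.0009 -0.0027] z [ 0.002  0.004 -1.   ]
```

View pics/end.png

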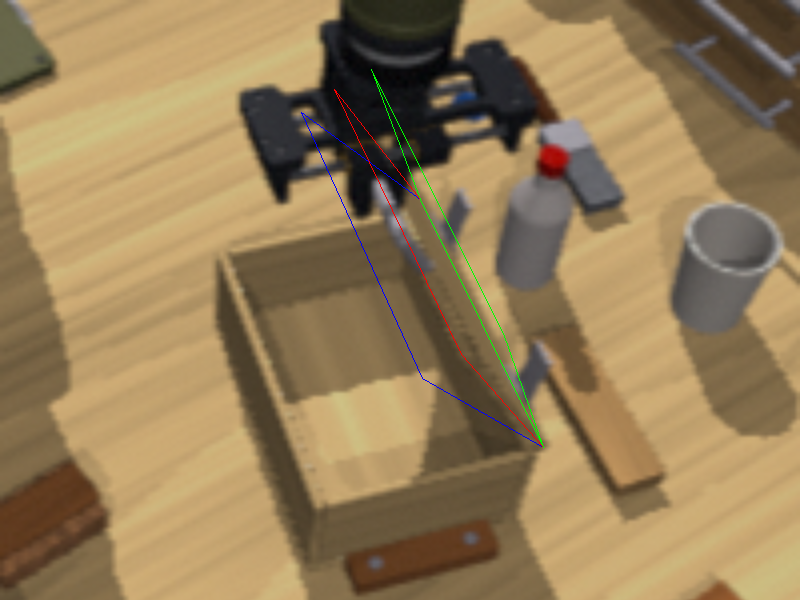

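The scene view shows the lid's lower front corner at about (462,355) in the crop, on the 60° outline and well clear of the 50° and 70° ones. Kinematics give 59.9°, and the grip is firm at 30 N. Handing in.

```bash
python3 -c "
from plant import r
print(r.finish_job())"
```

```text
the job is handed in; nothing more can be done
None
```

I swung the lid back onto its stop at 100°, brought it down to about 60° (59.9° measured) and handed the job in with the gripper still holding it; the hand-in returned no verdict.

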